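# Gauge the copper link in the bench caliper

### The arm

A 6-joint arm with a two-finger parallel gripper is mounted at the origin on the work surface. World frame = base frame: x ahead of the robot, y to its left, z up, the work surface at z = 0. Lengths are in m, angles in rad, forces in N, time in s.
With the tool pointing down it reaches from about 0.425 to 0.95 m from the base axis. Payload 14.7 kg.
Tool frame: the origin (TCP) lies midway between the tips of the shut fingers; the grasp point (between the pads) lies 19 mm behind it; z points along the fingers, y is the line along which they close (so a half turn about z gives the same grasp; the last joint's range is limited). The gripper opens to 85 mm and grips with 20 to 120 N. Pads are 22 mm wide; open, the fingers measure 114 mm over their backs; the gripper's body (76 mm by 85 mm) begins 54 mm behind the grasp point. The pads swing forward as they close: fully open they stand 13 mm farther back than shut.
Start: joints at [1.194, 0.48, 1.596, -0, 1.065, -0.047], TCP at [0.21, 0.615, 0.231] pointing down, gripper open.
Joint ranges: [-2.75, 2.75], [-0.82, 2.05], [0.23, 2.67], [-1.56, 4.7], [0.09, 2.69], [-2.92, 2.92]. Speed limits (rad/s): [1.89, 1.89, 2.39, 3.01, 3.01, 3.01].

### API

Orientations are given as a unit quaternion [x, y, z, w].
In Python, from station import bot gives the robot as it stands. The module is installed in compiled form; this text tells all that it offers.
- The arm moves only by the tool play_rows, never from a script. Its argument "motion" is a list of rows, each a list of 5 numbers: the shift along the tool's x, y, z in mm, then the turn about the tool's z in rad, then the finger opening in mm, from 0 to 85.4. In form: [[x, y, z, spin, hand], ...]. A call has 1 to 20 rows; each row is the pose to reach, as a shift and turn from the pose commanded when the call began, along the tool's axes at that moment; what a row does not reach only later rows make up. A row lasts 1/12 s, in which the tool goes at most 41.7 mm and 7.16 degrees, less where a joint would pass 70% of its speed; a pose out of reach is approached as far as the arm can. A call with a gripper value outside its range is refused whole. The fingers move at their own pace and stop on an object; "squeeze" is the grip in N (left out, the last holds). Time passes only in rows, so rows that repeat a pose let the fingers close. It gives the time, the measured TCP pose, the force, the opening and the grip force at its end, in the units of the state.
- bot.observe(): the state, without advancing time (a new reading comes with each control period).
- bot.snapshot(name): name is "scene" or "top" or "wrist"; returns (picture, depth): 384x512x3 uint8, red, green, blue; 384x512 float32, m along the optical axis (not along the pixel's ray), 0 where there is no reading.
- bot.calibration(name): a dict with "fx", "fy", "cx", "cy" (pixels), "distortion" ([k1, k2, p1, p2, k3] as OpenCV has them; the pictures are not rectified), "rvec" (rotation vector, rad) and "tvec" (3), from world to camera coordinates, as OpenCV has them; the wrist camera has in their place "T_tool_cam" (4x4, takes a point from camera to tool coordinates, whose origin is the TCP and whose axes are the flange's). Camera axes: x right, y down, z forward; pixel columns grow to the right and rows downward; lengths in m; the calibration is good to about 2 mm. A picture is of the moment at which its call begins: read the wrist's pose just before it. calibration takes no time and is no camera call.
- bot.close_job(): hands the job in; it is judged then, once.
The state is a dict: "clock": time; "joint_positions": joint angles; "dq": joint speeds; "effort": joint torques, N m; "tcp_pos": TCP position; "eef_rot": TCP orientation; "force": force on the tool from outside, world axes, zero at the start; "wrist_torque": the same for the moment, N m; "gripper_width": finger opening in m; "gripper_force": force on a finger pad.
Only numpy, scipy, OpenCV 4.12 (cv2) and the standard library are available. Lean on these libraries where they do the work, as an engineer would, in place of code of your own. Each camera call takes 0.05 s, during which the arm holds its last target. There are 200 camera calls.

### The job

Take the wider of the two long copper links off the wooden board, lay it flat on the dark stone plate so that it passes square between the tips of the caliper's open jaws, and let go of it. Then reach in aslant under the lamp and close the caliper's slider gently until both jaws touch the link, never forcing it or tilting the jaw; let go and leave the caliper closed on the link, which must still lie flat and square to the jaws so that the display shows its true width. Do not touch the lamp and leave everything else where it is.

Things in the scene. Friction and masses are not known exactly. Their poses are not given: they have to be found in the camera images.
- link: Part to be measured: flat copper bar, 130 mm long, 12 mm thick, a bolt hole near each end, 0.35 to 0.5 kg. Its width is to be found out, somewhere from 28 to 34 mm. Lies flat on the wooden board at the start; pushed off its middle, it turns. Origin: centre of its underside; x along its length, y across its width, z up.
- board: Fixed wooden board, 220 x 270 mm, 18 mm thick. On it three copper links lie side by side in any order, about 78 mm between centre lines. Origin: centre of its underside.
- link_narrow: Bystander on the board: copper bar as long as the link but narrow, 130 x 18 x 12 mm. Origin: centre of its underside.
- link_short: Bystander on the board: short broad copper bar, 85 x 45 x 12 mm. Origin: centre of its underside.
- caliper_stand: Fixed stand holding a big caliper leaning over a dark stone plate. Origin on the bench below the jaw tips; x to the robot's left (give or take 20 degrees), over the plate, y along the beam towards the robot (the way the jaws open), z up. Plate: x -45 to +125, y -30 to +120 mm, top at z 30 mm. Beam: centre at x -49, z 109 mm, y -80 to +265; clamps at y -50 and +245. Base 12 mm high.
- fixed_jaw_face (a point): Point on the fixed jaw's flat measuring face, near the tip: stand x 0, y 0, z 39 mm. Axes as at slider_grip.
- fixed_jaw: The caliper's fixed jaw, 9 mm thick, 92 mm from the beam's centre line to the tip; leans 35 degrees, tip pointing down and to stand +x, ending 4 mm above the plate. Its measuring face is the plane y = 0 of the stand; the jaw lies on its -y side and can touch the link's side over stand x -8 to +10 mm. Origin: on the beam's centre line, y = 0. Axes as at slider_grip.
- slider: Slider with the sliding jaw (like the fixed one, facing it; its face is 38 mm to -y of the origin). Steel body 76 mm along the beam, 36 high, 18 thick, display on the upper face. Lock screw (unused) 12 mm across stands 12 mm out of the upper edge, 28 mm to -y. Fine-feed clamp, 18 mm long, at +53 to +71 mm. About 3 N of friction; stays where left. Origin: body's middle on the beam's centre line.
- slider_grip (a point): Point to hold the slider: middle of its body, 12 mm below its upper edge, 6 mm above the beam's centre line. x: normal of its two flat faces (18 mm apart), up and to stand +x; y: along the beam, the way the jaws open; z: up the lean, out of the upper edge, 35 degrees from vertical, to stand -x. Fingers coming along -z can pinch the two faces.
- opening (a joint): Opening of the caliper in m, as its display shows: distance between the measuring faces while the jaw is not tilted. 0 closed; 0.070 to 0.095 at the start; at most 0.105.
- rock (a joint): Tilt of slider and sliding jaw on the beam, in rad, from play in the worn spring gib: 0 square, positive when its tip is pressed back in the opening direction by the part. Spring about 14 N m/rad, so 2 N per mm at the jaw tip, 86 mm below the beam; returns to 0 when free.
- lamp: Lamp bar fixed over the caliper, straight above the slider, which is thus reached only aslant, from the stand's -x side (the robot's right): stand x -46 to -10 mm, y -105 to +295, underside 243 mm above the bench, 22 mm high, on 12 mm posts at x -30, y -90 and +280. Origin: as the stand's.
- breaker_a: Bystander: three-pole breaker, 150 x 105 x 85 mm. Origin: centre of its underside.
- breaker_b: Bystander: two-pole breaker, 140 x 70 x 80 mm. Origin: centre of its underside.
- screwdriver: Bystander: screwdriver lying on the bench, 200 mm long.
- spanner: Bystander: spanner lying on the bench, 180 mm long.
- carton: Bystander: closed cardboard carton 110 x 90 x 70 mm. Origin: centre of its underside.
There are look-alikes about, which are no part of the job. What is shaped like the link but blue or turquoise is not meant.

How it is judged:
On the way, in this order (a step that is already met when the one before it is completed fails the run):
1. the link lies flat on the stone plate, across the jaw tips and between the open jaws, square to them within 20 degrees, and is let go (z of link in the frame of caliper_stand between 0.027 and 0.033 m and x of link in the frame of caliper_stand between -0.05 and 0.057 m and y of link in the frame of caliper_stand between 0.013 and 0.075 m and angle between the x axis of link and the x axis of caliper_stand, either way round below 0.35 rad and contact force between the fingers and link below 0.05 N and value of joint opening above 0.045 m), for 0.2 s.
2. both jaws press on the link with at least 1 N (contact force between each of slider, fixed_jaw and link above 1 N), for 0.2 s.
At the end, for the whole second after the job is handed in: The link lies flat on the plate across the jaw tips, square to the jaws within 3.4 degrees; both jaws still touch it (at least 0.1 N each), the sliding jaw is tilted by less than 1.7 degrees, and everything is let go and at rest (z of link in the frame of caliper_stand between 0.027 and 0.033 m and x of link in the frame of caliper_stand between -0.05 and 0.057 m and y of link in the frame of caliper_stand between 0.012 and 0.02 m and angle between the x axis of link and the x axis of caliper_stand, either way round below 0.06 rad and contact force between each of slider, fixed_jaw and link above 0.1 N and value of joint rock between -0.03 and 0.03 rad and linear speed of link below 0.01 m/s).
It fails at once if the sliding jaw is tilted by more than 2.6 degrees (value of joint rock above 0.045 rad or value of joint rock below -0.045 rad).
It fails at once if a jaw is forced onto the link with more than 20 N (contact force between any of slider, fixed_jaw and link above 20 N).
It fails at once if the link is dropped or rammed onto the stand (more than 60 N) (contact force between link and caliper_stand above 60 N).
It fails at once if the lamp is touched with more than 2 N (contact force between anything else and lamp above 2 N).
It fails at once if another thing is moved by more than 15 mm (distance of any of link_narrow, link_short, breaker_a, breaker_b, screwdriver, spanner, carton from where it was at the start of the episode above 0.015 m).
It also fails if it takes over 62 s, if anything falls off the work surface, if the arm or the gripper's body presses on something with over 40 N, if the wrist force passes 120 N, or if a joint passes its speed limit or range.

## Working session

There is one attempt and no reset: what is moved stays moved. The work goes in short steps, Python scripts to look and compute and a tool call to move; the robot and the scene stay as the last step left them, time stands still between calls to the robot, and variables do not carry over. Pictures are saved under pics/ and viewed, at most 12 in all, crops included, and the job is handed in when it is done.

Besides the shell and the picture viewer there is one more tool, called after ">>>" by a JSON object that holds its "api" and its "payload". play_rows: Moves the arm, as the interface text tells. Its arguments: {"type":"object","properties":{"motion":{"type":"array","items":{"type":"array","items":{"type":"number"}}},"squeeze":{"type":"number"}},"required":["motion"]}

```bash
mkdir -p pics
python3 - <<'E'
from station import bot
import cv2,numpy as np
s=bot.observe(); print({k:np.round(v,3).tolist() for k,v in s.items()})
for n in("scene","top"):
    p,d=bot.snapshot(n); np.savez(f"{n}.npz",p=p,d=d)
    cv2.imwrite(f"pics/{n}.png",cv2.resize(p[:,:,::-1],(800,600)))
    print(n,bot.calibration(n))
print(bot.calibration("wrist"))
E
```

```text
{'clock': 0.0, 'joint_positions': [1.194, 0.481, 1.597, -0.0, 1.065, -0.047], 'dq': [0.001, -0.0, -0.0, 0.0, 0.001, -0.002], 'effort': [-0.004, -95.064, -43.019, -0.001, 0.012, -0.0], 'tcp_pos': [0.21, 0.615, 0.231], 'eef_rot': [0.164, 0.986, -0.001, -0.0], 'force': [-0.291, 0.407, -0.212], 'wrist_torque': [0.021, -0.002, -0.032], 'gripper_force': 0.0, 'gripper_width': 0.085}
scene {'fx': 365.18299616248913, 'fy': 365.18299616248913, 'cx': 254.89922896793453, 'cy': 189.4037719187178, 'distortion': array([-0.10737814,  0.        ,  0.        ,  0.        ,  0.        ]), 'rvec': array([ 1.64216717,  1.83721535, -0.79975484]), 'tvec': array([-0.013093  , -0.26287125,  1.68489258])}
top {'fx': 368.45683917691184, 'fy': 368.45683917691184, 'cx': 251.01751007002164, 'cy': 189.14190954759093, 'distortion': array([-0.05266039,  0.        ,  0.        ,  0.        ,  0.        ]), 'rvec': array([ 2.16556576, -2.13249579,  0.1790474 ]), 'tvec': array([0.04986437, 0.50965061, 1.20521268])}
{'fx': 335.73521138373206, 'fy': 335.73521138373206, 'cx': 252.47295106646393, 'cy': 191.80749175729426, 'distortion': array([-0.09403061,  0.        ,  0.        ,  0.        ,  0.        ]), 'T_tool_cam': array([[-1.58459333e-04, -9.45623103e-01, -3.25264389e-01,
         8.23880959e-02],
       [ 9.99999716e-01, -3.89344631e-04,  6.44749308e-04,
        -7.75329290e-04],
       [-7.36329784e-04, -3.25264194e-01,  9.45622896e-01,
        -1.42081934e-01],
       [ 0.00000000e+00,  0.00000000e+00,  0.00000000e+00,
         1.00000000e+00]])}
```

View pics/scene.png

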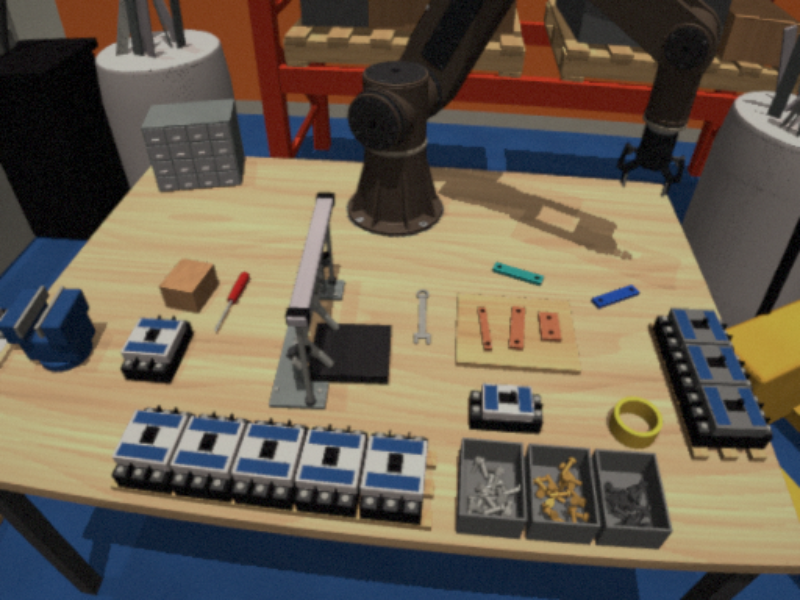

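View pics/top.png

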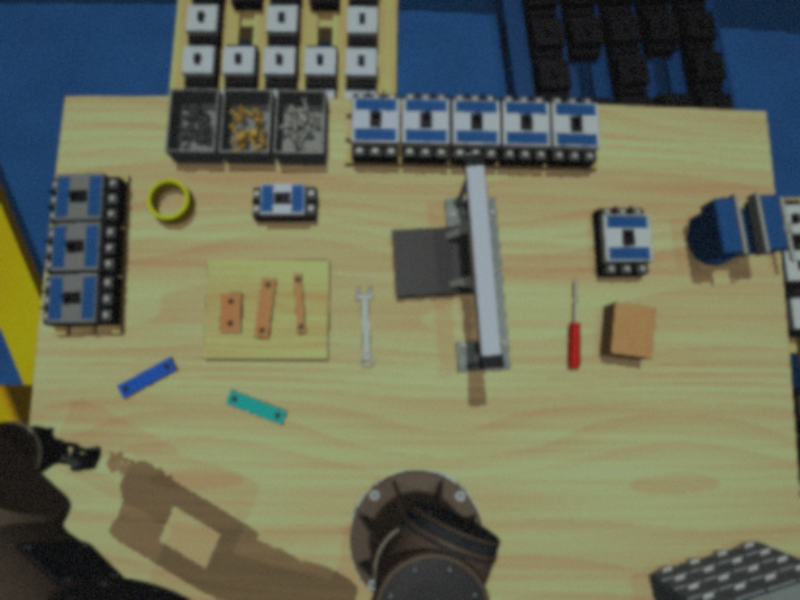

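Scene view: the stand with its lamp is at about (315,310) and the board at (517,332). Candidates in the top picture:
- short broad copper bar at (231,313)
- wide long copper bar at (266,308)
- narrow copper bar at (300,303)
- blue decoy at (148,377)
- turquoise decoy at (257,406)

I choose (266,308), the long copper bar that is the broader of the two, and will check it in a crop.

```bash
cat > h.py <<'E'
from station import bot
import cv2,numpy as np
from scipy.spatial.transform import Rotation as R
def cam(n,s=None):
    c=bot.calibration(n);K=np.array([[c['fx'],0,c['cx']],[0,c['fy'],c['cy']],[0,0,1.]]);D=c['distortion']
    if n=='wrist':
        T=np.eye(4);T[:3,:3]=R.from_quat(s['eef_rot']).as_matrix();T[:3,3]=s['tcp_pos'];T=T@c['T_tool_cam']
    else:
        T=np.eye(4);T[:3,:3]=R.from_rotvec(c['rvec']).as_matrix();T[:3,3]=c['tvec'];T=np.linalg.inv(T)
    return K,D,T
def onplane(n,uv,z,s=None):
    K,D,T=cam(n,s);q=cv2.undistortPoints(np.array(uv,float).reshape(-1,1,2),K,D)[:,0]
    r=np.c_[q,np.ones(len(q))]@T[:3,:3].T;o=T[:3,3]
    return o+r*((z-o[2])/r[:,2])[:,None]
def proj(n,P,s=None):
    K,D,T=cam(n,s);Ti=np.linalg.inv(T)
    return cv2.projectPoints(np.array(P,float).reshape(-1,1,3),cv2.Rodrigues(Ti[:3,:3])[0],Ti[:3,3],K,D)[0][:,0]
def cloud(n,d,s=None):
    K,D,T=cam(n,s);h,w=d.shape;u,v=np.meshgrid(np.arange(w),np.arange(h))
    q=cv2.undistortPoints(np.stack([u,v],-1).reshape(-1,1,2).astype(float),K,D)[:,0]
    P=np.c_[q,np.ones(len(q))]*d.reshape(-1,1)
    W=P@T[:3,:3].T+T[:3,3];W[d.ravel()==0]=np.nan
    return W.reshape(h,w,3)
E
python3 - <<'E'
from h import *
k=.64
f=lambda L:np.array(L)*k
print('links',onplane('top',f([[231,313],[266,308],[300,303]]),.03).round(3).tolist())
print('link ends',onplane('top',f([[267,280],[263,337]]),.03).round(3).tolist())
print('plate far-left, near-left',onplane('top',f([[393,231],[398,297]]),.03).round(3).tolist())
print('lamp far, near',onplane('top',f([[475,164],[492,364]]),.265).round(3).tolist())
z=np.load('top.npz');p=z['p']
a=cv2.resize(p[150:240,125:220,::-1],(400,379),interpolation=cv2.INTER_CUBIC)
b=cv2.resize(p[95:245,245:335,::-1],(360,600),interpolation=cv2.INTER_CUBIC)
c=np.zeros((600,760,3),np.uint8);c[:379,:400]=a;c[:,400:]=b
cv2.imwrite('pics/crop1.png',c)
E
```

```text
links [[0.466, 0.406, 0.03], [0.478, 0.331, 0.03], [0.49, 0.257, 0.03]]
link ends [[0.54, 0.331, 0.03], [0.415, 0.334, 0.03]]
plate far-left, near-left [[0.655, 0.058, 0.03], [0.507, 0.045, 0.03]]
lamp far, near [[0.721, -0.088, 0.265], [0.357, -0.114, 0.265]]
```

View pics/crop1.png

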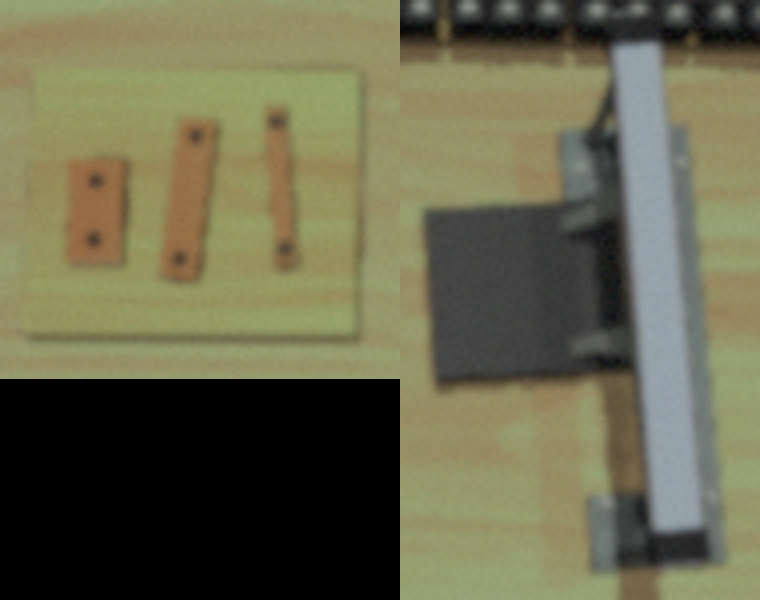

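Crop check: the middle bar at (188,199) is copper, long and broad, with two holes. The narrow one at (281,187) and the short one at (97,211) are ruled out. Next I move the wrist camera over it.

>>> {"api": "play_rows", "payload": {"motion": [[-346,-182,0,-0.21,85],[-346,-182,0,-0.21,85],[-346,-182,0,-0.21,85],[-346,-182,0,-0.21,85],[-346,-182,0,-0.21,85],[-346,-182,0,-0.21,85],[-346,-182,0,-0.21,85],[-346,-182,0,-0.21,85],[-346,-182,0,-0.21,85],[-346,-182,0,-0.21,85],[-346,-182,0,-0.21,85],[-346,-182,0,-0.21,85],[-346,-182,0,-0.21,85]]}}

```text
clock: 1.18
tcp_pos: [0.4784, 0.3309, 0.2311]
eef_rot: [0.06, 0.998, -0.0, -0.0]
force: [-0.1, 0.1, 1.2]
gripper_width: 0.085
gripper_force: 0.0
```

Run:
```python
from h import *
import pickle
s=bot.observe();p,d=bot.snapshot('wrist');pickle.dump((s,p,d),open('w1.pkl','wb'))
print(s['clock'],s['tcp_pos'],s['eef_rot'],s['dq'],s['force'])
W=cloud('wrist',d,s)
hsv=cv2.cvtColor(p,cv2.COLOR_RGB2HSV)
m=((hsv[...,0]<13)&(hsv[...,1]>110)&(hsv[...,2]>60)).astype(np.uint8)
m=cv2.morphologyEx(m,cv2.MORPH_CLOSE,np.ones((7,7)))
m=cv2.morphologyEx(m,cv2.MORPH_OPEN,np.ones((3,3)))
n,l,st,c=cv2.connectedComponentsWithStats(m)
for i in range(1,n):
    if st[i,4]<300: continue
    v,u=np.where(l==i);P=onplane('wrist',np.c_[u,v],.03,s)
    r=cv2.minAreaRect((P[:,:2]*1000).astype(np.float32))
    print(c[i].round(),st[i],r,'z',np.nanmedian(W[v,u,2]))
cv2.imwrite('pics/w1.png',cv2.resize(p[...,::-1],(800,600)))
```

```text
1.1833 [0.47844056 0.33089521 0.23107515] [ 6.00052318e-02  9.98198012e-01 -6.94454983e-05 -3.10863897e-04] [ 0.02228518 -0.00033606  0.00115844 -0.0008487   0.00118699 -0.00022991] [-0.07000067  0.14370957  1.15531117]
[257. 134.] [ 240  101   31   63 1241] ((450.47808837890625, 336.32916259765625), (29.978160858154297, 63.99148941040039), 84.03290557861328) z 0.029502362228887025
[333. 139.] [ 310  102   39   80 1962] ((471.195068359375, 412.04364013671875), (85.1124496459961, 35.27233123779297), 1.6460211277008057) z 0.02958665249106157
[190. 178.] [ 165  122   49  114 1724] ((493.96929931640625, 261.4391784667969), (129.3529815673828, 19.291112899780273), 6.601374626159668) z 0.029426272024232647
```

View pics/w1.png

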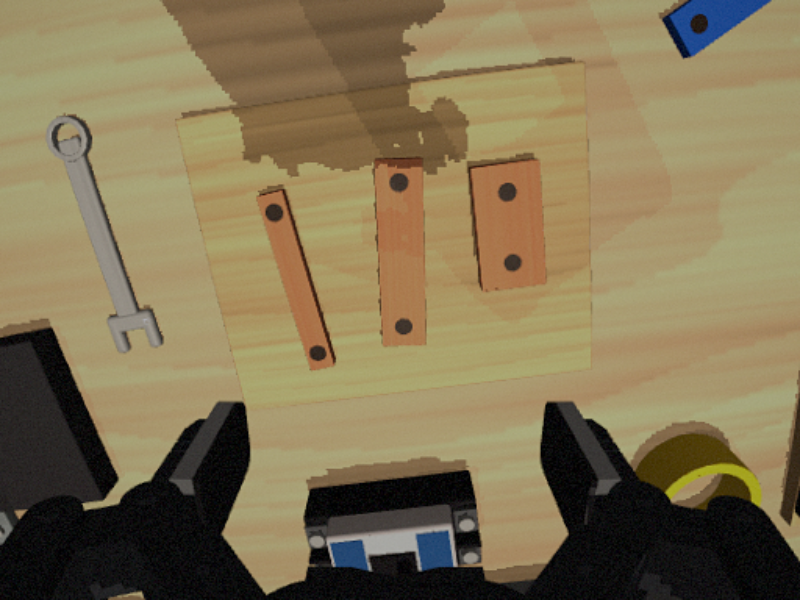

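The wrist picture shows the link's top face with corners at about (376,166), (423,166), (426,346) and (383,347), and holes at (399,182) and (403,326). The spanner is at (105,240) and the stone plate is at the left edge.

Run:
```python
from h import *
import pickle
s,p,d=pickle.load(open('w1.pkl','rb'))
uv=np.array([[376,166],[423,166],[426,346],[383,347],[399,182],[403,326]])*.64
P=onplane('wrist',uv,.03,s)[:,:2]*1000;print(P.round(1).tolist())
M=R.from_quat(s['eef_rot']).as_matrix()
ax=P[4]-P[5];a=np.arctan2(ax[1],ax[0]);ax2=(P[0]+P[1]-P[2]-P[3])/2
print('len',np.linalg.norm(ax2),'angle holes',a,'edges',np.arctan2(ax2[1],ax2[0]),'tool x ang',np.arctan2(M[1,0],M[0,0]))
u=ax2/np.linalg.norm(ax2);nrm=np.array([-u[1],u[0]]);print('width',abs((P[0]-P[1])@nrm),abs((P[3]-P[2])@nrm))
c=P[:4].mean(0);print('centre',c,P[4:].mean(0))
# color refine of edges via saturation profile
for off in(30,35,40):
  g=c+u*off; dl=np.r_[g-s['tcp_pos'][:2]*1000,0]; print(off,(M.T@dl).round(1))
```

```text
[[422.2, 324.9], [425.8, 354.7], [550.9, 343.9], [547.9, 313.3], [434.1, 338.3], [533.6, 329.4]]
len 125.85943391889856 angle holes 3.0522055792119653 edges 3.0526668204990983 tool x ang 3.0215099942075603
width 30.058645679218294 30.721870441891575
centre [486.72571394 334.21233427] [483.85727114 333.82700301]
30 [22.2  3.4  0. ]
35 [27.2  3.2  0. ]
40 [32.2  3.   0. ]
```

>>> {"api": "play_rows", "payload": {"motion": [[29,3,0,-0.03,55],[29,3,60,-0.03,55],[29,3,100,-0.03,55],[29,3,140,-0.03,55],[29,3,175,-0.03,55],[29,3,195,-0.03,55],[29,3,206,-0.03,55],[29,3,210,-0.03,55],[29,3,210,-0.03,55],[29,3,210,-0.03,45],[29,3,210,-0.03,38],[29,3,210,-0.03,20],[29,3,210,-0.03,20],[29,3,210,-0.03,20],[29,3,210,-0.03,20],[29,3,210,-0.03,20],[29,3,210,-0.03,20]], "squeeze": 70}}

```text
clock: 2.65
tcp_pos: [0.4514, 0.3379, 0.0234]
eef_rot: [0.045, 0.999, 0.001, 0.001]
force: [-3.3, 0.2, 15.6]
gripper_width: 0.0284
gripper_force: 68.1
```

>>> {"api": "play_rows", "payload": {"motion": [[0,0,-15,0,20],[0,0,-45,0,20],[0,0,-85,0,20],[0,0,-125,0,20],[-10,-30,-160,0.12,20],[-20,-60,-190,0.24,20],[-30,-90,-197,0.36,20],[-45,-120,-197,0.48,20],[-60,-150,-197,0.6,20],[-75,-180,-197,0.72,20],[-90,-210,-197,0.84,20],[-105,-240,-197,0.96,20],[-115,-254,-197,1.08,20],[-115,-254,-197,1.2,20],[-115,-254,-197,1.32,20],[-115,-254,-197,1.41,20],[-115,-254,-197,1.41,20],[-115,-254,-197,1.41,20]]}}

```text
clock: 4.15
tcp_pos: [0.5421, 0.0738, 0.2189]
eef_rot: [0.681, 0.733, 0.0, 0.0]
force: [0.1, -0.1, -5.0]
gripper_width: 0.0284
gripper_force: 70.8
```

Run:
```python
from h import *
import pickle
s=bot.observe();p,d=bot.snapshot('wrist');pickle.dump((s,p,d),open('w2.pkl','wb'))
print({k:np.round(v,3).tolist() for k,v in s.items()})
cv2.imwrite('pics/w2.png',cv2.resize(p[...,::-1],(800,600)))
O=np.array([.634,-.069]);a=1.646;xs=np.array([np.cos(a),np.sin(a)]);ys=np.array([xs[1]*-1,xs[0]])
f=lambda x,y,z:np.r_[O+xs*x+ys*y,z]
L=[f(125,-30,30),f(125,120,30),f(0,0,39)]
L=[f(x/1e3,y/1e3,z/1e3) for x,y,z in[(125,-30,30),(125,120,30),(0,0,39),(-10,-105,243),(-10,295,243)]]
print((proj('wrist',L,s)/.64).round())
```

```text
{'clock': 4.15, 'joint_positions': [0.08, 0.351, 1.848, 0.0, 0.942, 0.006], 'dq': [0.005, 0.002, -0.0, -0.002, -0.003, -0.027], 'effort': [-0.344, -80.47, -40.912, -0.128, 0.029, 1.325], 'tcp_pos': [0.542, 0.074, 0.219], 'eef_rot': [0.681, 0.733, 0.0, 0.0], 'force': [0.084, -0.075, -4.979], 'wrist_torque': [0.171, 0.014, 0.037], 'gripper_force': 70.845, 'gripper_width': 0.028}
[[558. 290.]
 [334. 290.]
 [503. 456.]
 [812. 728.]
 [-71. 714.]]
```

View pics/w2.png

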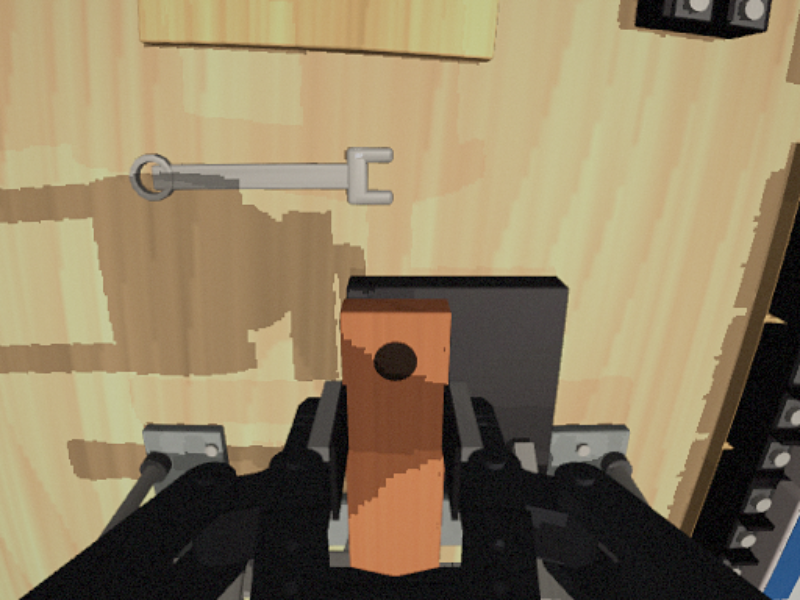

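Wrist picture: the link is held level. The plate's left edge has corners at about (349,290) and (567,290), and the fixed jaw just shows at (522,455) behind the finger. I shift toward the robot so both jaws come into view.

>>> {"api": "play_rows", "payload": {"motion": [[0,-40,0,0,20],[0,-80,0,0,20],[0,-105,0,0,20],[0,-105,0,0,20],[0,-105,0,0,20]]}}

```text
clock: 4.62
tcp_pos: [0.4364, 0.0665, 0.2189]
eef_rot: [0.68, 0.733, 0.0, 0.0]
force: [1.5, -0.2, -4.3]
gripper_width: 0.0285
gripper_force: 71.2
```

Run:
```python
from h import *
import pickle
s=bot.observe();p,d=bot.snapshot('wrist');pickle.dump((s,p,d),open('w3.pkl','wb'))
print(s['clock'],s['tcp_pos'],s['eef_rot'])
cv2.imwrite('pics/w3.png',cv2.resize(p[134:384,192:512,::-1],(768,600),interpolation=cv2.INTER_CUBIC))
```

```text
4.6167 [0.43644284 0.06651118 0.21886385] [6.80441397e-01 7.32802420e-01 2.54021059e-04 2.33625893e-04]
```

View pics/w3.png

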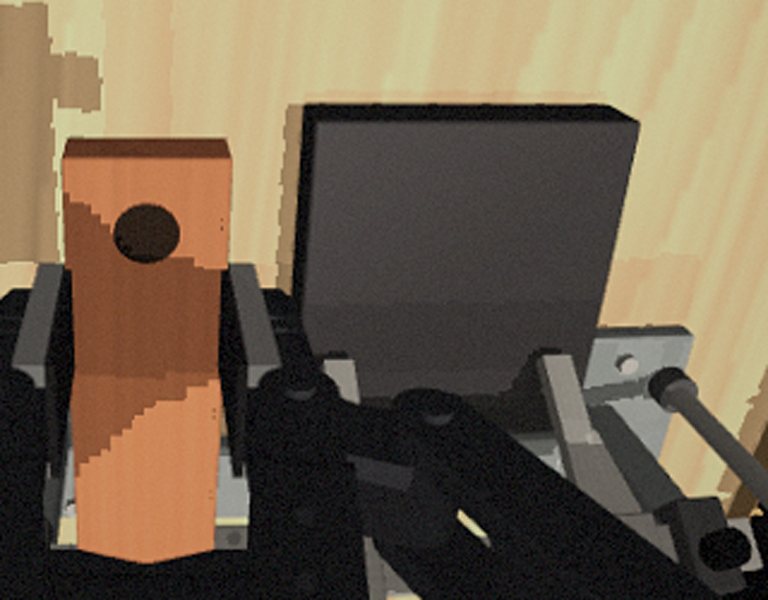

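The crop shows the plate's top corners at (317,121) and (638,121). The fixed jaw tip spans (541–568,352) and the sliding jaw tip spans (323–352,358).

Run:
```python
from h import *
import pickle
s,p,d=pickle.load(open('w3.pkl','rb'))
t=lambda L:np.array(L,float)/2.4+[192,134]
W=cloud('wrist',d,s)
P=onplane('wrist',t([[317,121],[638,121],[304,320],[600,300]]),.03,s)*1000;print(P.round(1))
v=P[0]-P[1];a=np.arctan2(v[1],v[0]);print('len',np.linalg.norm(v),'ys angle',a)
# depth: plate top points plane & edge
pl=(abs(W[...,2]-.03)<.004); 
m=np.zeros(d.shape,bool);m[180:265,300:470]=1
z=W[m&pl];print('plate z',np.median(z[:,2]),len(z))
gm=(m&pl).astype(np.uint8)
print('rect',cv2.minAreaRect((z[:,:2]*1000).astype(np.float32)))
ys=np.array([np.cos(a),np.sin(a)]);xs=np.array([-ys[1],ys[0]])*-1
xs=np.array([ys[1],-ys[0]])
F=P[1,:2]/1000;O=F-.125*xs+.03*ys;print('O',O,'xs',xs)
N=P[0,:2]/1000; print('O from near',N-.125*xs-.12*ys)
# jaw tip: depth rows
S=W-np.r_[O,0];sx=S[...,:2]@xs*1000;sy=S[...,:2]@ys*1000
for r in(284,290,296,302):
  for lo,hi in((322,345),(412,445)):
    print(r,[(c,int(sx[r,c]),int(sy[r,c]),int(W[r,c,2]*1000)) for c in range(lo,hi,2)])
```

```text
[[513.7  49.3  30. ]
 [659.9  60.3  30. ]
 [522.1 -49.5  30. ]
 [666.5 -30.6  30. ]]
len 146.59457807176364 ys angle -3.066389938321558
plate z 0.029586313371040895 10649
rect ((590.9186401367188, 6.759357452392578), (150.79568481445312, 98.79454803466797), 3.8366551399230957)
O [ 0.63934285 -0.06658136] xs [-0.07513185  0.99717361]
O from near [ 0.64273865 -0.0663255 ]
284 [(322, 154, 164, 249), (324, 4, 108, 31), (326, 2, 105, 29), (328, 7, 104, 35), (330, 7, 102, 35), (332, 7, 100, 37), (334, 7, 97, 36), (336, 7, 95, 37), (338, 7, 93, 37), (340, 2, 88, 29), (342, 2, 86, 29), (344, 2, 83, 29)]
284 [(412, 1, 1, 30), (414, 0, -1, 30), (416, 2, -2, 32), (418, 5, -2, 36), (420, 5, -4, 37), (422, 5, -6, 38), (424, 6, -8, 39), (426, 6, -10, 40), (428, 5, -13, 38), (430, 0, -21, 30), (432, 0, -24, 30), (434, 0, -26, 29), (436, 0, -29, 29), (438, -13, -44, 11), (440, -12, -46, 12), (442, -14, -50, 10), (444, -13, -52, 11)]
290 [(322, 158, 166, 260), (324, 158, 165, 259), (326, 158, 165, 259), (328, 159, 164, 260), (330, 3, 103, 42), (332, 3, 101, 42), (334, 3, 98, 42), (336, 3, 96, 43), (3
[... 920 characters left out ...]
), (438, -32, -48, 11), (440, -31, -50, 12), (442, -31, -53, 12), (444, -32, -57, 10)]
302 [(322, 159, 168, 267), (324, 158, 167, 266), (326, 158, 166, 266), (328, 158, 165, 266), (330, 159, 165, 268), (332, 158, 164, 267), (334, 159, 163, 267), (336, 153, 161, 260), (338, 153, 160, 260), (340, 153, 159, 260), (342, 154, 159, 261), (344, -23, 81, 29)]
302 [(412, -25, -3, 30), (414, -25, -6, 29), (416, -25, -8, 29), (418, -26, -11, 29), (420, -11, -2, 48), (422, -8, -2, 52), (424, -7, -3, 54), (426, -6, -5, 55), (428, -6, -7, 55), (430, -6, -10, 55), (432, -6, -12, 56), (434, -6, -14, 55), (436, -40, -47, 12), (438, -41, -50, 11), (440, -41, -53, 11), (442, -41, -55, 12), (444, -41, -58, 11)]
```

>>> {"api": "play_rows", "payload": {"motion": [[0,20,40,0,20],[0,50,75,0,20],[0,85,105,0,20],[0,120,135,0,20],[0,150,150,0,20],[0,164,154,0,20],[0,164,154,0,20],[-25,164,154,0,20],[-50,164,154,0,20],[-70,164,154,0,20],[-78,164,154,0,20],[-78,164,154,0,20],[-78,164,154,0,20]]}}

```text
clock: 5.75
tcp_pos: [0.6071, 0.0002, 0.0642]
eef_rot: [0.682, 0.732, 0.0, 0.0]
force: [-0.3, -0.3, -4.6]
gripper_width: 0.0286
gripper_force: 71.3
```

```bash
cat >> h.py <<'E'
O=np.array([.6411,-.0664]);yaw=.071
xs=np.array([-np.sin(yaw),np.cos(yaw)]);ys=np.array([-np.cos(yaw),-np.sin(yaw)])
def st(P): 
    P=np.asarray(P);q=P[...,:2]-O;return np.stack([q@xs,q@ys,P[...,2]],-1)*1000
E
python3 - <<'E'
from h import *
import pickle
s=bot.observe();p,d=bot.snapshot('wrist');pickle.dump((s,p,d),open('w4.pkl','wb'))
print(s['clock'],st(s['tcp_pos']),s['eef_rot'],s['force'])
W=st(cloud('wrist',d,s))
q,e=bot.snapshot('scene');T=st(cloud('scene',e));np.savez('sc4.npz',p=q,d=e)
hsv=cv2.cvtColor(p,cv2.COLOR_RGB2HSV)
m=(hsv[...,0]<15)&(hsv[...,1]>90)&(abs(W[...,2]-71)<5)&(abs(W[...,0]-40)<80)&(abs(W[...,1]-30)<40)
z=W[m];print(len(z),np.median(z[:,2]),cv2.minAreaRect(z[:,:2].astype(np.float32)),z.min(0),z.max(0))
A=np.c_[z[:,:2],np.ones(len(z))];print('plane',np.linalg.lstsq(A,z[:,2],rcond=None)[0])
a=cv2.resize(p[...,::-1],(460,345));b=cv2.resize(q[150:290,150:280,::-1],(340,366),interpolation=cv2.INTER_CUBIC)
c=np.zeros((366,800,3),np.uint8);c[:345,:460]=a;c[:,460:]=b
cv2.imwrite('pics/w4.png',c)
E
```

```text
5.75 [68.84346513 29.15798714 64.20771124] [6.81664355e-01 7.31665002e-01 1.61389372e-04 7.64639387e-05] [-0.28668987 -0.26374423 -4.59844379]
10568 69.8935783871105 ((52.02018737792969, 28.245433807373047), (31.33945655822754, 100.42620849609375), 89.65322875976562) [ 1.80755311 12.46937846 66.04604979] [102.20286579  43.98300452  74.30675138]
plane [1.70971520e-02 1.33699905e-03 6.88171037e+01]
```

View pics/w4.png

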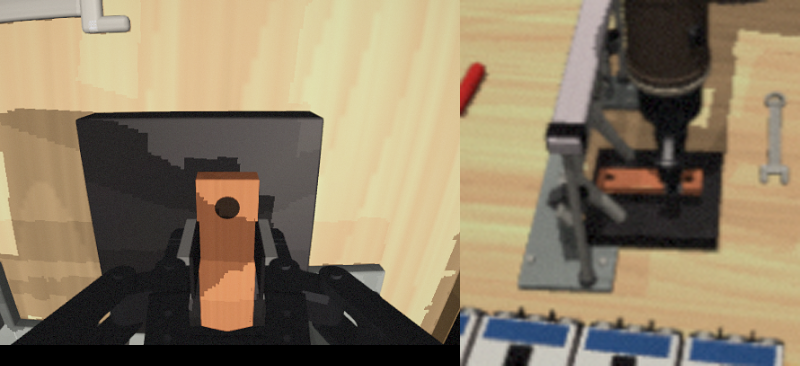

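Wrist and scene views show the link level over the plate between the jaws, with its left end at (228,180) and stand x about 102 mm, square within 0.4°. I lower it and ease it towards the fixed jaw.

>>> {"api": "play_rows", "payload": {"motion": [[0,3,8,0,20],[0,7,16,0,20],[0,10,23,0,20],[0,10.5,25,0,20],[0,11,25,0,20],[0,11,25,0,20]]}}

```text
clock: 6.35
tcp_pos: [0.6174, 0.0012, 0.0389]
eef_rot: [0.681, 0.732, -0.0, -0.0]
force: [0.4, 0.2, -5.1]
gripper_width: 0.0285
gripper_force: 71.3
```

>>> {"api": "play_rows", "payload": {"motion": [[0,0.5,0,0,20],[0,1,0,0,20],[0,1,0,0,20]]}}

```text
clock: 6.6
tcp_pos: [0.6189, 0.0011, 0.0396]
eef_rot: [0.682, 0.732, 0.0, 0.0]
force: [-0.1, -0.0, -4.7]
gripper_width: 0.0283
gripper_force: 71.3
```

>>> {"api": "play_rows", "payload": {"motion": [[0,0.5,0,0,20],[0,1,0,0,20],[0,1,0,0,20]]}}

```text
clock: 6.85
tcp_pos: [0.6198, 0.0011, 0.0395]
eef_rot: [0.682, 0.732, 0.0, 0.0]
force: [-0.0, -1.1, -5.3]
gripper_width: 0.0284
gripper_force: 71.3
```

>>> {"api": "play_rows", "payload": {"motion": [[0,0.5,0,0,20],[0,1,0,0,20],[0,1,0,0,20]]}}

```text
clock: 7.1
tcp_pos: [0.6203, 0.0012, 0.0392]
eef_rot: [0.682, 0.732, -0.0, -0.0]
force: [-2.2, -0.1, -3.4]
gripper_width: 0.0284
gripper_force: 71.4
```

>>> {"api": "play_rows", "payload": {"motion": [[0,0.4,0,0,20],[0,0.8,0,0,20],[0,0.8,0,0,20]]}}

```text
clock: 7.35
tcp_pos: [0.6206, 0.0014, 0.0391]
eef_rot: [0.682, 0.732, -0.0, -0.001]
force: [-4.7, -0.0, -4.6]
gripper_width: 0.0285
gripper_force: 71.5
```

Run:
```python
from h import *
s=bot.observe();p,d=bot.snapshot('wrist')
print(st(s['tcp_pos']),s['force'])
W=st(cloud('wrist',d,s))
hsv=cv2.cvtColor(p,cv2.COLOR_RGB2HSV)
m=(hsv[...,0]<15)&(hsv[...,1]>90)&(abs(W[...,2]-46)<5)&(abs(W[...,0]-40)<80)&(abs(W[...,1]-20)<40)
z=W[m];print(len(z),np.median(z[:,2]),cv2.minAreaRect(z[:,:2].astype(np.float32)),np.percentile(z,1,axis=0),np.percentile(z,99,axis=0))
```

```text
[69.04913493 15.62991626 39.0613101 ] [-4.6882076  -0.01957685 -4.58676177]
10540 44.779792301195386 ((52.82807540893555, 18.60752296447754), (38.82762908935547, 98.80656433105469), 89.57118225097656) [ 6.37210699 -0.1922649  42.73287635] [101.72401079  29.80032043  46.45234736]
```

Contact with the fixed jaw is felt at 4.7 N. I ease back and lower onto the plate.

>>> {"api": "play_rows", "payload": {"motion": [[0,-1,0,0,20],[0,-1.2,1,0,20],[0,-1.2,2,0,20],[0,-1.2,3,0,20],[0,-1.2,3,0,20]]}}

```text
clock: 7.82
tcp_pos: [0.6203, 0.0012, 0.0361]
eef_rot: [0.682, 0.732, 0.0, 0.0]
force: [-2.7, 0.7, -3.8]
gripper_width: 0.0283
gripper_force: 71.5
```

>>> {"api": "play_rows", "payload": {"motion": [[0,0,0.5,0,20],[0,0,1,0,20],[0,0,1,0,20]]}}

```text
clock: 8.07
tcp_pos: [0.6203, 0.0012, 0.0356]
eef_rot: [0.682, 0.732, 0.0, 0.0]
force: [-3.2, -0.2, 1.4]
gripper_width: 0.0282
gripper_force: 72.0
```

>>> {"api": "play_rows", "payload": {"motion": [[0,-0.4,0,0,30],[0,-0.4,0,0,33],[0,-0.4,0,0,36],[0,-0.4,0,0,40],[0,-0.4,0,0,45],[0,-0.4,0,0,45],[0,-0.4,-10,0,45],[0,-0.4,-30,0,45],[0,-0.4,-50,0,45],[60,-0.4,-75,0,45],[75,-0.4,-80,0,45],[75,-0.4,-80,0,45],[75,-0.4,-80,0,45],[75,-0.4,-80,0,45]]}}

```text
clock: 9.23
tcp_pos: [0.6144, 0.0761, 0.1158]
eef_rot: [0.681, 0.732, 0.0, 0.0]
force: [-0.1, -0.1, -1.4]
gripper_width: 0.0451
gripper_force: 0.0
```

Run:
```python
from h import *
import pickle
s=bot.observe();p,d=bot.snapshot('wrist');pickle.dump((s,p,d),open('w5.pkl','wb'))
print(st(s['tcp_pos']),s['force'])
W=st(cloud('wrist',d,s))
hsv=cv2.cvtColor(p,cv2.COLOR_RGB2HSV)
m=(hsv[...,0]<15)&(hsv[...,1]>90)&(abs(W[...,2]-42)<5)&(abs(W[...,0]-40)<80)&(abs(W[...,1]-20)<30)
z=W[m];print(len(z),np.median(z[:,2]),cv2.minAreaRect(z[:,:2].astype(np.float32)),np.percentile(z,1,axis=0),np.percentile(z,99,axis=0))
A=np.c_[z[:,:2],np.ones(len(z))];print('plane',np.linalg.lstsq(A,z[:,2],rcond=None)[0])
# edges per x slice
for x in range(-20,105,10):
    q=z[abs(z[:,0]-x)<3]
    if len(q)>10: print(x,q[:,1].min().round(1),q[:,1].max().round(1))
cv2.imwrite('pics/w5.png',cv2.resize(p[...,::-1],(800,600),interpolation=cv2.INTER_CUBIC))
```

```text
[144.01440188  16.50171259 115.76283873] [-0.06373435 -0.13234687 -1.37528853]
4360 41.40028221026817 ((47.729331970214844, 15.274147987365723), (31.480810165405273, 109.36319732666016), 89.8181381225586) [-4.30275547e+00  8.92045372e-03  3.86573541e+01] [101.711814    30.58934859  42.7263549 ]
plane [-2.66923838e-03 -1.23679362e-03  4.15152266e+01]
0 0.4 31.1
10 0.5 30.8
20 -0.1 30.6
30 0.2 30.4
40 -0.4 31.0
50 -0.1 30.8
60 0.0 30.6
70 -0.5 30.4
80 -0.3 30.1
90 0.0 30.7
100 0.1 30.5
```

View pics/w5.png

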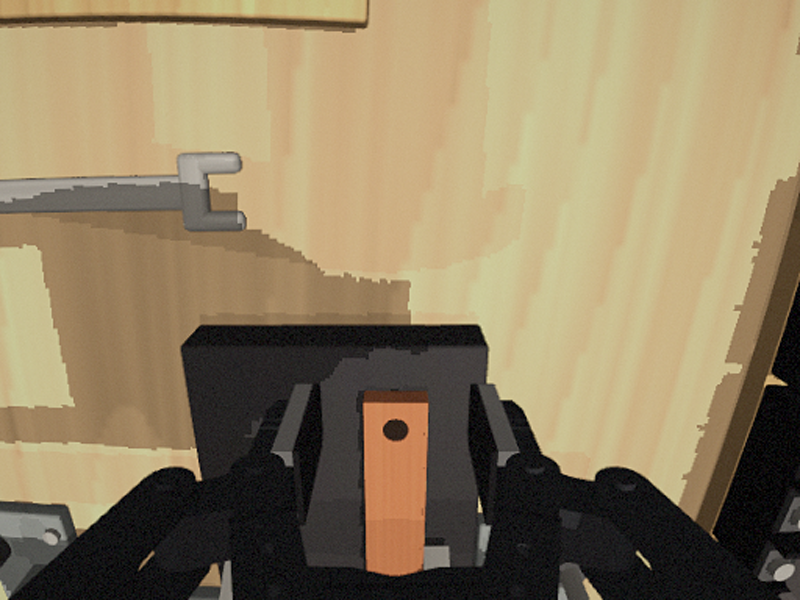

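The link lies flat and square: its end is at (395,397), it spans stand y 0 to 30, and its top is at 41.5 mm. Now I go up, over the lamp, and down on the robot's right side with the fingers open and spun 90°.

>>> {"api": "play_rows", "payload": {"motion": [[10,0,-40,0,45],[10,0,-80,0,45],[10,0,-120,0,60],[10,0,-160,0,85],[10,-10,-200,-0.12,85],[10,-30,-240,-0.24,85],[0,-60,-250,-0.36,85],[-30,-80,-250,-0.48,85],[-60,-100,-250,-0.6,85],[-95,-120,-250,-0.72,85],[-130,-140,-250,-0.84,85],[-165,-160,-250,-0.96,85],[-200,-175,-250,-1.08,85],[-235,-184,-250,-1.2,85],[-270,-184,-250,-1.32,85],[-294,-184,-240,-1.44,85],[-294,-184,-205,-1.57,85],[-294,-184,-170,-1.57,85],[-294,-184,-140,-1.57,85],[-294,-184,-134,-1.57,85]]}}

```text
clock: 10.95
tcp_pos: [0.4486, -0.2301, 0.2446]
eef_rot: [-0.034, 0.999, 0.002, -0.003]
force: [-0.5, 0.2, -1.3]
gripper_width: 0.0852
gripper_force: 0.0
```

Run:
```python
from h import *
import pickle
s=bot.observe();p,d=bot.snapshot('wrist');pickle.dump((s,p,d),open('w6.pkl','wb'))
print(s['clock'],st(s['tcp_pos']),s['eef_rot'],s['force'],s['joint_positions'])
cv2.imwrite('pics/w6.png',cv2.resize(p[...,::-1],(800,600),interpolation=cv2.INTER_CUBIC))
```

```text
10.95 [-149.63409255  203.59535742  244.64052031] [-0.03406714  0.99941257  0.00195054 -0.00318377] [-0.50464279  0.22558507 -1.32470229] [-5.33938441e-01  2.65532297e-01  1.90301996e+00 -1.64858107e-04
  9.80506685e-01 -2.17279044e+00]
```

View pics/w6.png

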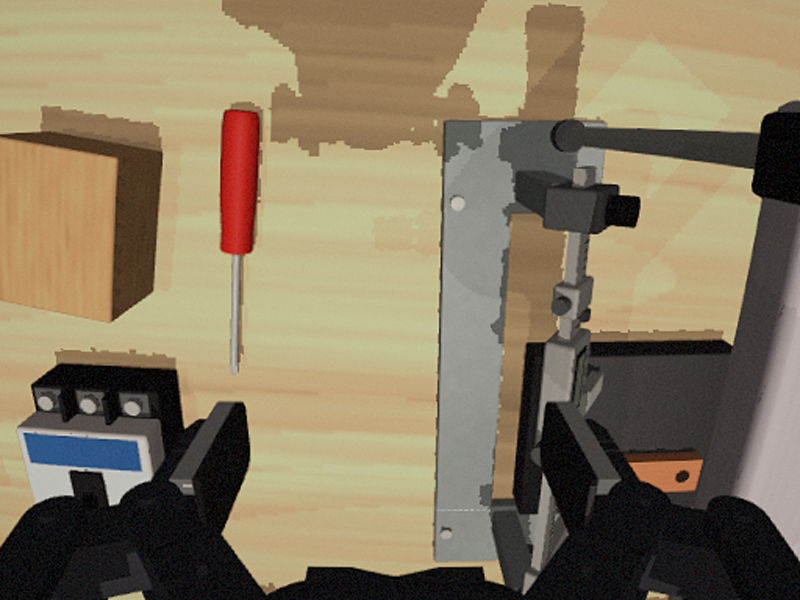

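This picture shows the beam at (577,255), the fine-feed clamp at (572,300), the slider body from (570,340) downward, the near stand clamp at (590,205), and the lamp at the right from x=740. The screwdriver, carton and breaker at the left are clear. I take slider coordinates from depth.

Run:
```python
from h import *
import pickle
s,p,d=pickle.load(open('w6.pkl','rb'))
W=st(cloud('wrist',d,s))
for r8 in(240,270,280,285,290,295,300,305,310,315,325,335,340,345,355,370,385):
    r=int(r8*.64)
    print(r8,[tuple(W[r,c].round().astype(int).tolist()) for c in range(350,386,3) if W[r,c,2]>60])
```

```text
240 [(-57, 228, 116), (-55, 228, 119), (-52, 228, 117), (-47, 226, 110), (-41, 225, 102)]
270 [(-58, 211, 116), (-55, 212, 117), (-54, 213, 121), (-48, 210, 111), (-42, 208, 104)]
280 [(-57, 205, 116), (-55, 206, 119), (-53, 206, 120), (-48, 204, 112), (-44, 203, 109), (-40, 202, 106)]
285 [(-62, 203, 117), (-60, 203, 119), (-58, 203, 119), (-55, 203, 119), (-52, 203, 118), (-50, 203, 119), (-45, 202, 113), (-40, 200, 107)]
290 [(-63, 201, 120), (-59, 202, 122), (-57, 202, 124), (-54, 203, 125), (-51, 202, 123), (-45, 199, 115), (-40, 197, 107)]
295 [(-63, 198, 120), (-61, 199, 122), (-59, 199, 123), (-56, 200, 124), (-54, 200, 125), (-52, 200, 125), (-44, 196, 112), (-38, 193, 104)]
300 [(-65, 198, 129), (-63, 198, 129), (-60, 198, 129), (-56, 196, 124), (-54, 196, 125), (-50, 196, 123), (-44, 192, 112), (-37, 189, 103)]
305 [(-67, 194, 126), (-65, 195, 129), (-63, 195, 130), (-61, 196, 131), (-57, 195, 128), (-53, 194, 125), (-50, 193, 122), (-43, 189, 111)]
310 [(-67, 192, 127), (-65, 192, 128), (-63, 193, 130), (-61, 194, 132), (-56, 191, 126), (-53, 191, 124), (-50, 190, 122), (
[... 510 characters left out ...]
 (-48, 170, 116), (-44, 169, 114), (-41, 168, 111), (-34, 164, 103)]
345 [(-65, 169, 119), (-62, 169, 119), (-60, 169, 121), (-58, 169, 121), (-55, 170, 122), (-53, 170, 123), (-50, 170, 122), (-46, 168, 118), (-40, 165, 111)]
355 [(-65, 163, 122), (-62, 163, 122), (-60, 164, 123), (-58, 165, 125), (-56, 165, 126), (-54, 166, 128), (-51, 165, 127), (-46, 162, 120), (-39, 158, 111)]
370 [(-64, 154, 121), (-62, 155, 122), (-59, 155, 123), (-57, 156, 125), (-55, 156, 126), (-53, 157, 127), (-49, 156, 125), (-43, 152, 117), (-36, 146, 105)]
385 [(-63, 144, 121), (-61, 145, 122), (-59, 146, 125), (-56, 146, 125), (-54, 147, 127), (-51, 147, 127), (-47, 145, 123), (-41, 140, 114), (-34, 135, 104)]
```

Run:
```python
from h import *
import pickle
s,p,d=pickle.load(open('w6.pkl','rb'))
W=cloud('wrist',d,s);M=R.from_quat(s['eef_rot']).as_matrix();T=(W-s['tcp_pos'])@M*1000
for lo in range(-110,20,10):
    m=(T[...,2]>lo)&(T[...,2]<=lo+10)&(abs(T[...,0])<60)&(abs(T[...,1])<130)&(W[...,2]>.2)
    if m.sum()>20:
        for sg in(-1,1):
            q=T[m];q=q[q[:,1]*sg>0]
            if len(q)>5: print(lo,sg,'y',np.percentile(q[:,1],[1,99]).round(),'x',np.percentile(q[:,0],[1,99]).round(),len(q))
```

```text
-90 -1 y [-68.  -6.] x [ 8. 17.] 1771
-90 1 y [ 8. 68.] x [ 9. 17.] 1890
-80 -1 y [-73.  -1.] x [ 6. 17.] 3929
-80 1 y [ 1. 71.] x [ 6. 17.] 3860
-70 -1 y [-74. -39.] x [-8. 13.] 4194
-70 1 y [37. 72.] x [-8. 13.] 4182
-60 -1 y [-72. -43.] x [-0. 13.] 1039
-60 1 y [41. 69.] x [-0. 13.] 1065
-50 -1 y [-57. -43.] x [-11.  11.] 966
-50 1 y [41. 55.] x [-10.  11.] 942
-40 -1 y [-57. -43.] x [-11.  11.] 879
-40 1 y [41. 55.] x [-12.  11.] 865
-30 -1 y [-57. -43.] x [-11.  11.] 701
-30 1 y [ 41. 128.] x [-41.  24.] 1267
-20 -1 y [-54. -43.] x [-11.  11.] 283
-20 1 y [ 41. 127.] x [-38.  58.] 5787
-10 1 y [102. 104.] x [-38.  59.] 2445
0 1 y [103. 105.] x [-42.  60.] 137
```

>>> {"api": "play_rows", "payload": {"motion": [[14,0,0,0,85],[14,10,40,0,85],[14,18,80,0,85],[14,18,115,0,85],[14,18,135,0,85],[14,18,146,0,85],[14,18,146,0,85],[14,18,146,0,85]]}}

```text
clock: 11.67
tcp_pos: [0.437, -0.2139, 0.1046]
eef_rot: [-0.035, 0.999, -0.0, 0.0]
force: [-0.3, -0.6, 0.6]
gripper_width: 0.0853
gripper_force: 0.0
```

Run:
```python
from h import *
import pickle
s=bot.observe();p,d=bot.snapshot('wrist');pickle.dump((s,p,d),open('w7.pkl','wb'))
print(s['clock'],st(s['tcp_pos']),s['eef_rot'],s['force'])
W=st(cloud('wrist',d,s))
m=(W[...,2]>95)&(W[...,2]<140)&(W[...,0]>-72)&(W[...,0]<-45)&(W[...,1]>150)
for y in range(160,262,3):
    q=W[m&(abs(W[...,1]-y)<1.5)]
    if len(q)>3: print(y,'x',np.percentile(q[:,0],[2,98]).round(),'z',np.percentile(q[:,2],[5,98]).round(),len(q))
cv2.imwrite('pics/w7.png',cv2.resize(p[...,::-1],(800,600),interpolation=cv2.INTER_CUBIC))
```

```text
11.6667 [-132.67537493  214.07743275  104.59428493] [-3.48732189e-02  9.99391603e-01 -3.12668558e-04  4.30851627e-04] [-0.26562155 -0.60156109  0.55025484]
193 x [-53. -47.] z [118. 126.] 9
196 x [-58. -46.] z [123. 126.] 42
199 x [-62. -51.] z [120. 126.] 143
202 x [-63. -46.] z [102. 126.] 561
205 x [-60. -47.] z [111. 124.] 141
208 x [-58. -48.] z [116. 120.] 84
211 x [-58. -48.] z [114. 120.] 91
214 x [-58. -47.] z [115. 119.] 92
217 x [-58. -48.] z [114. 120.] 91
220 x [-58. -45.] z [110. 119.] 103
223 x [-58. -46.] z [114. 120.] 98
226 x [-58. -50.] z [115. 120.] 98
229 x [-58. -53.] z [116. 120.] 88
232 x [-59. -55.] z [117. 119.] 8
235 x [-72. -49.] z [117. 133.] 315
238 x [-71. -49.] z [117. 133.] 512
241 x [-71. -49.] z [117. 133.] 524
244 x [-71. -48.] z [117. 133.] 546
247 x [-72. -49.] z [117. 133.] 545
250 x [-72. -49.] z [ 99. 133.] 572
253 x [-72. -49.] z [ 98. 133.] 644
256 x [-70. -46.] z [ 97. 131.] 1169
259 x [-58. -48.] z [115. 120.] 119
```

View pics/w7.png

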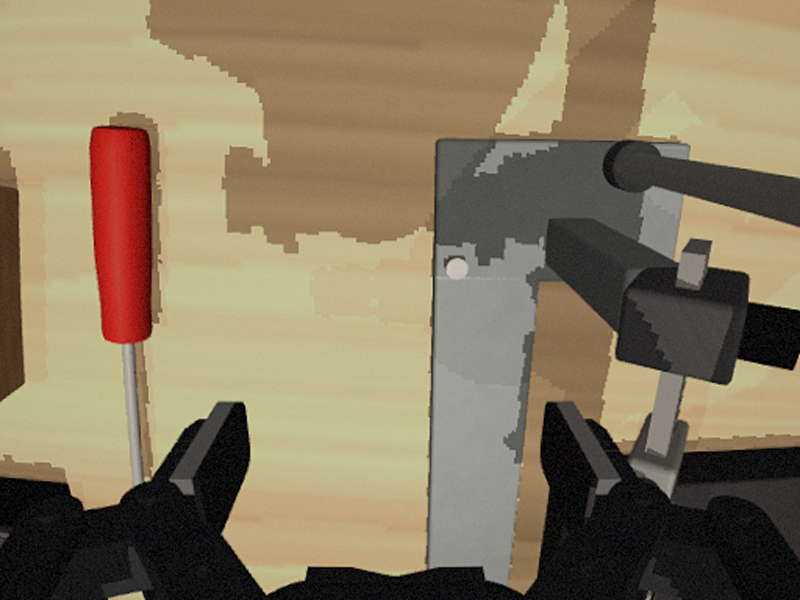

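The picture shows the clear gap for the finger on the beam, between the stand clamp (685,325) and the fine-feed clamp (660,460). By depth it runs from stand y 204 to 233.

>>> {"api": "play_rows", "payload": {"motion": [[0,0,0,0,85],[0,0,0,0,85]]}}

```text
clock: 11.88
tcp_pos: [0.4373, -0.2139, 0.1048]
eef_rot: [-0.035, 0.999, -0.001, 0.001]
force: [0.1, -0.1, 0.5]
gripper_width: 0.0852
gripper_force: 0.0
```

```bash
python3 -c "
from h import *
s=bot.observe();print(s['clock'],st(s['tcp_pos']),s['force'])"
```

```text
11.8833 [-132.66174808  213.70641759  104.77843552] [ 0.08760461 -0.14048774  0.54038917]
```

>>> {"api": "play_rows", "payload": {"motion": [[5,0,3,0,85],[5,0,6,0,85],[5,0,6,0,85],[5,5,6,0,85],[5,10,6,0,85],[5,15,6,0,85],[5,15,6,0,85],[5,15,6,0,85]]}}

```text
clock: 12.55
tcp_pos: [0.4306, -0.1983, 0.0973]
eef_rot: [-0.035, 0.999, 0.0, -0.0]
force: [0.1, -0.8, 0.1]
gripper_width: 0.085
gripper_force: 0.0
```

```bash
python3 -c "
from h import *
s=bot.observe();print(s['clock'],st(s['tcp_pos']),s['force'])"
```

```text
12.55 [-116.59290454  219.36494816   97.34835589] [ 0.10026645 -0.75817083  0.08238016]
```

>>> {"api": "play_rows", "payload": {"motion": [[-1,0,0,0,85],[-2,0,0,0,85],[-3,0,0,0,85],[-4,0,0,0,85],[-5,0,0,0,85],[-6,0,0,0,85],[-7,0,0,0,85],[-8,0,0,0,85],[-9,0,0,0,85],[-10,0,0,0,85]]}}

```text
clock: 13.38
tcp_pos: [0.4401, -0.1979, 0.0972]
eef_rot: [-0.035, 0.999, 0.0, -0.0]
force: [-2.2, -0.3, 0.3]
gripper_width: 0.085
gripper_force: 1.5
```

```bash
python3 -c "
from h import *
s=bot.observe();print(s['clock'],st(s['tcp_pos']),s['force'],s['wrist_torque'])
p,d=bot.snapshot('wrist')
W=st(cloud('wrist',d,s))
m=(W[...,2]>121)&(W[...,2]<140)&(W[...,0]>-66)&(W[...,0]<-45)&(W[...,1]>150)&(W[...,1]<230)
q=W[m];print(len(q),np.percentile(q[:,1],[1,50,99]))
"
```

```text
13.3833 [-116.87756976  209.80697624   97.19578606] [-2.15789285 -0.3227929   0.27208313] [-0.13740115  0.46949564  0.17152063]
300 [201.26002366 215.70754376 216.54269915]
```

The finger is pushing the slider at about 2 to 3 N, which matches its friction. I continue slowly.

>>> {"api": "play_rows", "payload": {"motion": [[-2,0,0,0,85],[-4,0,0,0,85],[-6,0,0,0,85],[-8,0,0,0,85],[-10,0,0,0,85],[-12,0,0,0,85],[-14,0,0,0,85],[-16,0,0,0,85],[-18,0,0,0,85],[-20,0,0,0,85],[-22,0,0,0,85],[-24,0,0,0,85],[-26,0,0,0,85],[-28,0,0,0,85],[-30,0,0,0,85],[-32,0,0,0,85],[-34,0,0,0,85],[-36,0,0,0,85],[-38,0,0,0,85],[-40,0,0,0,85]]}}

```text
clock: 15.1
tcp_pos: [0.4806, -0.1952, 0.0973]
eef_rot: [-0.035, 0.999, 0.0, -0.0]
force: [-3.3, -0.0, 0.3]
gripper_width: 0.085
gripper_force: 1.5
```

>>> {"api": "play_rows", "payload": {"motion": [[-1,0,0,0,85],[-2,0,0,0,85],[-3,0,0,0,85],[-4,0,0,0,85],[-5,0,0,0,85],[-6,0,0,0,85],[-7,0,0,0,85],[-8,0,0,0,85],[-9,0,0,0,85],[-10,0,0,0,85]]}}

```text
clock: 15.93
tcp_pos: [0.4904, -0.1945, 0.0973]
eef_rot: [-0.035, 0.999, 0.0, 0.0]
force: [-1.7, -0.8, 0.6]
gripper_width: 0.0849
gripper_force: 1.5
```

```bash
python3 -c "
from h import *
s=bot.observe();print(s['clock'],st(s['tcp_pos']),s['force'],s['wrist_torque'])
p,d=bot.snapshot('top');W=st(cloud('top',d));np.savez('t8.npz',p=p,d=d)
"
```

```text
15.9333 [-117.07587246  159.36224941   97.31288013] [-1.69831078 -0.83648083  0.60414017] [-0.01966887  0.47291821  0.18136726]
```

>>> {"api": "play_rows", "payload": {"motion": [[-0.5,0,0,0,85],[-1,0,0,0,85],[-1.5,0,0,0,85],[-2,0,0,0,85],[-2.5,0,0,0,85],[-3,0,0,0,85],[-3.5,0,0,0,85],[-4,0,0,0,85],[-4.5,0,0,0,85],[-5,0,0,0,85],[-5.5,0,0,0,85],[-6,0,0,0,85]]}}

```text
clock: 16.98
tcp_pos: [0.4964, -0.1941, 0.0973]
eef_rot: [-0.035, 0.999, 0.0, -0.0]
force: [-3.1, -0.6, 0.3]
gripper_width: 0.0854
gripper_force: 1.5
```

```bash
cat > r.py <<'E'
from h import *
s=bot.observe();print(s['clock'],st(s['tcp_pos']),s['force'],s['wrist_torque'])
E
python3 r.py
```

```text
16.9833 [-117.07852522  153.41939065   97.27469284] [-3.13915012 -0.5772325   0.31434737] [-0.02062368  0.42340885  0.14955466]
```

>>> {"api": "play_rows", "payload": {"motion": [[-0.5,0,0,0,85],[-1,0,0,0,85],[-1.5,0,0,0,85],[-1.5,0,0,0,85]]}}

```text
clock: 17.32
tcp_pos: [0.498, -0.194, 0.0973]
eef_rot: [-0.035, 0.999, -0.0, 0.0]
force: [-2.4, 0.6, 0.4]
gripper_width: 0.0848
gripper_force: 1.4
```

```bash
python3 r.py
```

```text
17.3167 [-117.10867907  151.8295398    97.32850949] [-2.41148336  0.59833182  0.43669126] [0.00903745 0.45105045 0.13948527]
```

>>> {"api": "play_rows", "payload": {"motion": [[-0.5,0,0,0,85],[-1,0,0,0,85],[-1,0,0,0,85]]}}

```text
clock: 17.57
tcp_pos: [0.4989, -0.1939, 0.0973]
eef_rot: [-0.035, 0.999, -0.0, 0.0]
force: [-3.6, -0.2, 0.4]
gripper_width: 0.0847
gripper_force: 1.4
```

```bash
python3 r.py
```

```text
17.5667 [-117.12490863  150.85208948   97.30728738] [-3.57253198 -0.24854134  0.37823406] [0.02674063 0.3989949  0.091582  ]
```

>>> {"api": "play_rows", "payload": {"motion": [[-0.5,0,0,0,85],[-1,0,0,0,85],[-1,0,0,0,85]]}}

```text
clock: 17.82
tcp_pos: [0.4999, -0.1938, 0.0973]
eef_rot: [-0.035, 0.999, -0.0, 0.0]
force: [-2.9, 0.7, 0.3]
gripper_width: 0.085
gripper_force: 1.4
```

```bash
python3 r.py
```

```text
17.8167 [-117.11436201  149.83734999   97.30225426] [-2.86458991  0.65285785  0.31675581] [-0.00176984  0.46005938  0.15373516]
```

>>> {"api": "play_rows", "payload": {"motion": [[-0.5,0,0,0,85],[-1,0,0,0,85],[-1,0,0,0,85]]}}

```text
clock: 18.07
tcp_pos: [0.5009, -0.1938, 0.0973]
eef_rot: [-0.035, 0.999, -0.0, 0.0]
force: [-2.3, 0.4, 0.1]
gripper_width: 0.0851
gripper_force: 1.4
```

```bash
python3 r.py
```

```text
18.0667 [-117.117727    148.84160157   97.3153026 ] [-2.29700647  0.40220995  0.061969  ] [-0.02054263  0.47443138  0.14296884]
```

>>> {"api": "play_rows", "payload": {"motion": [[-0.5,0,0,0,85],[-0.8,0,0,0,85],[-0.8,0,0,0,85]]}}

```text
clock: 18.32
tcp_pos: [0.5017, -0.1937, 0.0973]
eef_rot: [-0.035, 0.999, -0.0, 0.0]
force: [-2.0, 0.5, 0.2]
gripper_width: 0.0851
gripper_force: 1.4
```

```bash
python3 r.py
```

```text
18.3167 [-117.12661646  148.08673028   97.30802031] [-2.0218036   0.53690362  0.15991741] [0.04773627 0.47415687 0.15845447]
```

>>> {"api": "play_rows", "payload": {"motion": [[-0.5,0,0,0,85],[-0.8,0,0,0,85],[-0.8,0,0,0,85]]}}

```text
clock: 18.57
tcp_pos: [0.5025, -0.1937, 0.0973]
eef_rot: [-0.035, 0.999, -0.0, 0.0]
force: [-3.6, -0.1, 0.3]
gripper_width: 0.0849
gripper_force: 1.4
```

```bash
python3 r.py
```

```text
18.5667 [-117.10043651  147.2857955    97.29057519] [-3.64410166 -0.1018453   0.34828927] [0.00192987 0.4309887  0.16874653]
```

>>> {"api": "play_rows", "payload": {"motion": [[-0.4,0,0,0,85],[-0.8,0,0,0,85],[-0.8,0,0,0,85]]}}

```text
clock: 18.82
tcp_pos: [0.5032, -0.1936, 0.0973]
eef_rot: [-0.035, 0.999, -0.0, -0.0]
force: [-3.6, -1.2, 1.2]
gripper_width: 0.0853
gripper_force: 1.9
```

```bash
python3 r.py
```

```text
18.8167 [-117.09607845  146.5603691    97.28647967] [-3.64809487 -1.15876658  1.17832246] [-0.0191911   0.54234165  0.18248355]
```

>>> {"api": "play_rows", "payload": {"motion": [[-0.4,0,0,0,85],[-0.8,0,0,0,85],[-0.8,0,0,0,85]]}}

```text
clock: 19.07
tcp_pos: [0.5038, -0.1936, 0.0973]
eef_rot: [-0.035, 0.999, 0.0, -0.0]
force: [-6.6, -1.8, 2.8]
gripper_width: 0.085
gripper_force: 2.8
```

```bash
python3 r.py
```

```text
19.0667 [-117.11207891  145.98647026   97.29900958] [-6.55456881 -1.83386338  2.78743847] [-0.11844709  0.88412601  0.30909958]
```

Contact: the push rose from 3 to 6 N, so there is about 3 N on the link. I hold for a moment.

>>> {"api": "play_rows", "payload": {"motion": [[0,0,0,0,85],[0,0,0,0,85],[0,0,0,0,85],[0,0,0,0,85]]}}

```text
clock: 19.4
tcp_pos: [0.5038, -0.1936, 0.0973]
eef_rot: [-0.035, 0.999, 0.0, -0.0]
force: [-6.3, -1.5, 1.6]
gripper_width: 0.0848
gripper_force: 2.8
```

```bash
python3 r.py
```

```text
19.4 [-117.10718025  145.9766973    97.29449815] [-6.28353714 -1.51106569  1.59268789] [-0.08573882  0.86746059  0.2945835 ]
```

>>> {"api": "play_rows", "payload": {"motion": [[0.5,0,0,0,85],[1,0,0,0,85],[2,0,0,0,85],[4,0,0,0,85],[7,0,0,0,85],[7,-10,0,0,85],[7,-30,0,0,85],[7,-40,-20,0,85],[7,-45,-60,0,85],[30,-45,-100,0,85],[60,-45,-140,0,85],[60,-45,-140,0,85],[60,-45,-140,0,85]]}}

```text
clock: 20.48
tcp_pos: [0.4471, -0.2441, 0.2403]
eef_rot: [-0.035, 0.999, -0.001, 0.002]
force: [1.7, -0.8, 0.6]
gripper_width: 0.0853
gripper_force: 0.0
```

Run:
```python
from h import *
s=bot.observe();print(s['clock'],st(s['tcp_pos']),s['force'])
p,d=bot.snapshot('wrist');q,e=bot.snapshot('top');r,f=bot.snapshot('scene')
W=st(cloud('wrist',d,s))
m=(W[...,2]>121)&(W[...,2]<128)&(W[...,0]>-66)&(W[...,0]<-45)&(W[...,1]>80)&(W[...,1]<200)
print('clamp end',np.percentile(W[m][:,1],[98,99.5]))
for n,im,dd,zc in(('top',q,e,42),):
    hsv=cv2.cvtColor(im,cv2.COLOR_RGB2HSV);V=st(cloud(n,dd))
    k=(hsv[...,0]<15)&(hsv[...,1]>90)&(V[...,0]>-40)&(V[...,0]<110)&(abs(V[...,1]-20)<40)
    v,u=np.where(k);P=st(onplane(n,np.c_[u,v],.042));print(n,len(P),cv2.minAreaRect(P[:,:2].astype(np.float32)))
a=cv2.resize(q[120:200,245:325,::-1],(400,400),interpolation=cv2.INTER_CUBIC);b=cv2.resize(r[190:260,170:260,::-1],(400,311),interpolation=cv2.INTER_CUBIC)
c=np.zeros((400,800,3),np.uint8);c[:,:400]=a;c[:311,400:]=b;cv2.imwrite('pics/fin.png',c)
```

```text
20.4833 [-163.46814695  206.08743946  240.34019454] [ 1.73242263 -0.7899885   0.58543511]
clamp end [139.39908801 143.78055875]
top 150 ((31.594005584716797, 18.339557647705078), (35.1629524230957, 125.08802032470703), 89.75885772705078)
```

View pics/fin.png

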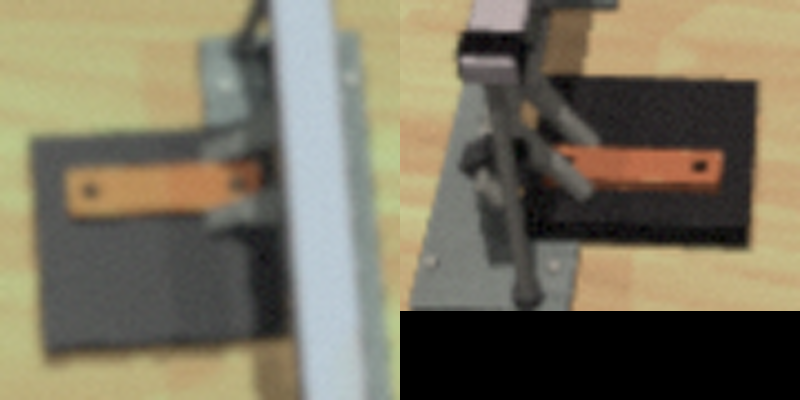

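The view shows both jaw tips on the link, (235,150) and (230,215) on the left half, and the link square. I'm not sure the fixed jaw saw a clear 1 N, so I repeat the push slightly further. The tilt stays well inside its limit.

>>> {"api": "play_rows", "payload": {"motion": [[-30,0,40,0,85],[-53,0,80,0,85],[-53,5,120,0,85],[-53,5,140,0,85],[-53,15,140,0,85],[-53,30,140,0,85],[-53,45,140,0,85],[-53,45,140,0,85],[-55,45,140,0,85],[-57,45,140,0,85],[-58,45,140,0,85],[-58.5,45,140,0,85],[-59,45,140,0,85],[-59.5,45,140,0,85],[-59.5,45,140,0,85]]}}

```text
clock: 21.88
tcp_pos: [0.5033, -0.1938, 0.0973]
eef_rot: [-0.035, 0.999, 0.0, -0.0]
force: [-3.0, -0.5, 1.8]
gripper_width: 0.0852
gripper_force: 1.2
```

```bash
python3 r.py
```

```text
21.8833 [-117.30783618  146.47189733   97.31260988] [-2.99291339 -0.49799743  1.79251305] [-0.0240573   0.35950693  0.14226485]
```

>>> {"api": "play_rows", "payload": {"motion": [[-0.3,0,0,0,85],[-0.6,0,0,0,85],[-0.6,0,0,0,85]]}}

```text
clock: 22.13
tcp_pos: [0.5036, -0.1935, 0.0972]
eef_rot: [-0.035, 0.999, 0.0, -0.0]
force: [-5.5, -1.5, 3.0]
gripper_width: 0.0849
gripper_force: 2.6
```

```bash
python3 r.py
```

```text
22.1333 [-117.04909295  146.14042246   97.16753907] [-5.46919496 -1.47024936  3.04065724] [-0.09960446  0.74234491  0.34460613]
```

>>> {"api": "play_rows", "payload": {"motion": [[-0.3,0,0,0,85],[-0.6,0,0,0,85],[-0.6,0,0,0,85]]}}

```text
clock: 22.38
tcp_pos: [0.5039, -0.1934, 0.0971]
eef_rot: [-0.035, 0.999, 0.0, -0.001]
force: [-6.6, -2.6, 3.8]
gripper_width: 0.0852
gripper_force: 3.6
```

```bash
python3 r.py
```

```text
22.3833 [-116.94373993  145.8557266    97.08758961] [-6.59941438 -2.57412251  3.83959174] [-0.21899113  1.0716412   0.36498123]
```

>>> {"api": "play_rows", "payload": {"motion": [[-0.2,0,0,0,85],[-0.2,0,0,0,85],[-0.2,0,0,0,85],[-0.2,0,0,0,85],[-0.2,0,0,0,85],[0.5,0,0,0,85],[1,0,0,0,85],[2,0,0,0,85],[4,0,0,0,85],[7,0,0,0,85],[7,-10,0,0,85],[7,-30,0,0,85],[7,-40,-20,0,85],[7,-45,-60,0,85],[30,-45,-100,0,85],[60,-45,-140,0,85],[60,-45,-140,0,85],[60,-45,-140,0,85],[60,-45,-140,0,85]]}}

```text
clock: 23.97
tcp_pos: [0.4483, -0.2433, 0.2377]
eef_rot: [-0.035, 0.999, -0.001, 0.001]
force: [-0.2, 0.5, -0.5]
gripper_width: 0.0849
gripper_force: 0.0
```

Run:
```python
from h import *
print(bot.observe()['clock'])
q,e=bot.snapshot('top');V=st(cloud('top',e))
hsv=cv2.cvtColor(q,cv2.COLOR_RGB2HSV)
k=(hsv[...,0]<15)&(hsv[...,1]>90)&(V[...,0]>-40)&(V[...,0]<110)&(abs(V[...,1]-20)<40)
v,u=np.where(k);P=st(onplane('top',np.c_[u,v],.042));print(len(P),cv2.minAreaRect(P[:,:2].astype(np.float32)))
print(bot.close_job())
```

```text
23.9667
154 ((29.771987915039062, 18.1918888092041), (35.50958251953125, 122.01212310791016), 89.89823913574219)
the job is handed in; nothing more can be done
None
```

The job is handed in at 24 s of the 62 s allowed, but no pass or fail result came back. The wide copper link lies flat on the plate, square to within about 0.5° in the last pictures. The caliper is closed on it and let go; the last push put about 4.5 N on the link, judged from the finger force, and the arm did not appear to touch the lamp or anything else.

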